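# Hold a power module in its bay for screwing

## Robot

A 7-joint arm with a two-finger parallel gripper is mounted at the origin on the work surface. World frame = base frame: x ahead of the robot, y to its left, z up, the work surface at z = 0. Lengths are in mm, angles in rad, forces in N, time in s.
With the tool pointing down it reaches from about 425 to 1025 mm from the base axis. Payload 9.4 kg.
Tool frame: the origin (TCP) lies midway between the tips of the shut fingers; the grasp point (between the pads) lies 19 mm behind it; z points along the fingers, y is the line along which they close (so a half turn about z gives the same grasp; the last joint's range is limited). The gripper opens to 93 mm and grips with 3 to 60 N. Pads are 15 mm wide; open, the fingers measure 128 mm over their backs; the gripper's body (75 mm by 188 mm) begins 65 mm behind the grasp point.
Start: joints at [-1.281, 0.599, -0.003, 1.599, 0.002, 0.943, -0.08], TCP at [260.011, 676.77, 218.618] pointing down, gripper open.
Joint ranges: [-2.57, 2.57], [-0.35, 1.97], [-1.29, 1.29], [0.11, 2.56], [-1.05, 4.19], [0.11, 1.86], [-2.63, 2.63]. Speed limits (rad/s): [2.22, 2.22, 3.01, 3.01, 3.14, 3.14, 3.14].

## Interface

Orientations are given as a unit quaternion [w, x, y, z].
In Python, from plant import manip gives the robot as it stands.
- The arm moves only by the tool arm_command, never from a script. Its argument "series" is a list of rows, each an object with "dp": the shift along the tool's x, y, z normalised to -1 to 1, where 1 is 0.1 m, a list of three; "dr": the turn, a rotation vector about the tool's x, y, z normalised to -1 to 1, where 1 is 90 degrees, a list of three. In form: [{"dp": [dx, dy, dz], "dr": [rx, ry, rz]}, ...]. A call has 1 to 20 rows; each row shifts and turns the commanded pose from where the row before left it, along the tool's axes as they then stand; what a row does not reach is not made up. A row lasts 1/8 s, in which the tool goes at most 62.5 mm and 10.7 degrees, less where a joint would pass 70% of its speed; a pose out of reach is approached as far as the arm can. A call with a number of a shift or a turn outside -1 to 1 is refused whole. A call with a gripper value outside its range is refused whole. "grip" is the finger opening in mm, from 0 to 93, set as the call begins (left out, the last holds). The fingers move at their own pace and stop on an object; the grip force is fixed at half the most. Time passes only in rows, so rows that do not move let the fingers close. It gives the time, the measured TCP pose, the force, the opening and the grip force at its end, in the units of the state.
- manip.get_obs(): the state, without advancing time (a new reading comes with each control period).
- manip.read_camera(name): name is "scene" or "top" or "wrist"; returns a dict with "pixels" (400x640x3 uint8, red, green, blue), "fx", "fy", "cx", "cy" (pixels), "R" (3x3) and "t" (3): a world point X has camera coordinates R X + t. Camera axes: x right, y down, z forward; pixel columns grow to the right and rows downward; lengths in mm; the calibration is good to about 2 mm. The wrist camera is an equidistant fisheye: a pixel r from the principal point sees the ray r / f radians off the axis. A picture is of the moment at which its call begins. There is no depth.
- manip.job_done(): hands the job in; it is judged then, once.
The state is a dict: "time_s": time; "joints": joint angles; "dq": joint speeds; "joint_efforts": joint torques, N m; "tcp_pos": TCP position; "ee_rot": TCP orientation; "ft_force": force on the tool from outside, world axes, zero at the start; "ft_torque": the same for the moment, N m; "width": finger opening in mm; "finger_force": force on a finger pad.
Only numpy, scipy, OpenCV 4.12 (cv2) and the standard library are available. Lean on these libraries where they do the work, as an engineer would, in place of code of your own. Each camera call takes 0.05 s, during which the arm holds its last target. There are 200 camera calls.

## Task

Lift the lid of the black parts case right back until it rests on its stop, take out the power module and stand it in the empty bay of the aluminium chassis, its back flat against the upright panel and its side up against the yellow stop lug. Then be a third hand for the colleague who will drive the screws from behind: keep the module pushed against the panel with a steady force of about 10 N (at least 5, at most 20) for three seconds, and finish while still holding it there and pressing. Leave the lid open, and the recorder, the screwdriver and the screw dish where they lie.

Things in the scene. Friction and masses are not known exactly. Their poses are not given: they have to be found in the camera images.
- case: Black parts case, fixed, 130 deep (x) x 200 wide (y) x 85 mm high, walls 5 mm. Origin: centre of its underside, z up; robot's side -x, lid hinged along the +x rim. Inside, an insert with its floor 10 mm above the origin and a pocket with 10 mm high rims (to z 20 mm) round the module; 60 mm free on either side of the module in y.
- lid (a joint): Angle of the case's lid in rad: 0 shut, grows as it opens upward and away from the robot, 1.9 resting on its stop (19 degrees past upright). Plain hinge, no spring, latches already undone, lid 8 mm thick and about 0.3 kg: below about 1.5 it falls shut, beyond about 1.6 it falls back onto the stop.
- lid_handle (a point): Middle of the steel bow handle on the lid: round bar, 11 mm diameter, 110 mm long, parallel to the case's y, its axis 35 mm off the lid's upper face (29 mm clear under it, feet 47 mm either side), 30 mm in from the lid's free edge. Lid shut: x -35, y 0, z +128.5 mm in the case's frame. Moves and turns with the lid.
- lid_hinge (a point): Middle of the lid's hinge axis (along the case's y): x +65, y 0, z +85.5 mm in the case's frame. The handle is 100 mm from it along the shut lid and 43 mm above it.
- module: Power module to be fitted: black box 40 deep (x) x 60 wide (y) x 64 high (z), about 0.26 kg, green terminal strip along the front (-x) half of its top, white label behind it, two brass inserts in its back (+x). Origin: centre of its underside, z up. Starts standing in the case's pocket, back towards the hinge. Grip it across its 60 mm width.
- module_back (a point): Middle of the lower edge of the module's back face: 20 mm from the module's origin along its +x. Axes as the module's.
- chassis: Chassis of bent aluminium sheet on a grey board 190 x 270 x 10 mm, all fixed. Origin: centre of the board's underside, z up, -x is the open side towards the robot. Its floor is 13 mm above the origin, x -81..+64, y -125..+125 mm, with 10 mm lips at the y ends. In the +y half an identical module is already fitted (y +32..+92, top at z 77 mm). The empty bay is in the -y half.
- panel: The chassis's upright rear panel: smooth, rigid, 4 mm thick, 250 wide, front face 60 mm from the chassis's origin along +x, upper edge 73 mm above the chassis's origin (60 above the floor); dark slotted holes mark the empty bay. Only the push that arrives here counts: friction on floor or lug takes part of it. Origin: middle of its front face's foot, 3 mm below the floor; axes as the chassis's.
- bay (a point): Where the module's module_back point belongs: on the chassis's floor (x +60, y -45, z +13 mm from the chassis's origin), at the foot of the panel's front face, with the module touching panel, floor and stop lug. Axes as the chassis's: +x points into the panel, +y towards the stop lug.
- recorder: Bystander: small black pocket recorder with a screen, 46 x 62 x 18 mm, lying on the mat on the far side. Origin: centre of its underside.
- screwdriver: Bystander: screwdriver with a red handle, 190 mm long, lying on the far side. Origin: under its middle.
- screw_dish: Bystander: round steel dish, 90 mm across, 24 mm high, on the far side. Origin: centre of its underside.
- stop_lug (a point): Yellow stop lug on the chassis floor: upright tab 3 mm thick in y, 30 long in x (its far end at the panel), 14 mm high. This point: middle of the foot of its -y face, which the module's +y side comes against. x +45, y -15, z +13 mm from the chassis's origin; axes as the chassis's.
There are look-alikes about, which are no part of the job. There is more than one size of the case; the one meant has the size given above.

How it is judged:
By the outcome, as a careful person would: the job done as asked, in the order asked, and still so for the second after the job is handed in, while the arm keeps its last pose, push and grip.
It also fails if it takes over 72 s, if anything falls off the work surface, if the arm or the gripper's body presses on something with over 40 N, if the wrist force passes 120 N, or if a joint passes its speed limit or range.

## Working session

There is one attempt and no reset: what is moved stays moved. The work goes in short steps, Python scripts to look and compute and a tool call to move; the robot and the scene stay as the last step left them, time stands still between calls to the robot, and variables do not carry over. Pictures are saved under pics/ and viewed, at most 10 in all, crops included, and the job is handed in when it is done.

Besides the shell and the picture viewer there is one more tool, called after "Emit:" by a JSON object that holds its "op" and its "data", one argument or row to a line. arm_command: Moves the arm, as the interface text tells. Scaled input: -1 to 1 covers 0.1 m each way for a shift and 90 degrees each way for a turn. Its arguments: {"type":"object","properties":{"series":{"type":"array"},"grip":{"type":"number"}},"required":["series"]}

```bash
ls; mkdir -p pics; python3 - <<'E'
from plant import manip
import cv2,numpy as np
o=manip.get_obs()
print({k:np.round(v,3).tolist() for k,v in o.items()})
ims=[]
for n in ["scene","top","wrist"]:
    c=manip.read_camera(n); np.savez(f"pics/{n}0.npz",**c)
    print(n,c["fx"],c["fy"],c["cx"],c["cy"],np.round(c["R"],3).tolist(),np.round(c["t"],1))
    cv2.imwrite(f"pics/{n}0.png",c["pixels"][:,:,::-1])
E
```

```text
pics
{'time_s': 0.0, 'joints': [-1.281, 0.6, -0.003, 1.6, 0.002, 0.943, -0.08], 'dq': [-0.001, -0.001, 0.001, 0.001, 0.002, 0.001, 0.0], 'joint_efforts': [0.0, -76.505, 1.498, -25.236, -0.052, 0.017, 0.0], 'tcp_pos': [259.822, 676.331, 217.739], 'ee_rot': [-0.0, 0.182, 0.983, -0.001], 'ft_force': [0.444, -0.202, 0.104], 'ft_torque': [-0.02, -0.053, 0.014], 'finger_force': 0.0, 'width': 93.134}
scene 397.65894492390026 397.65894492390026 311.37020366002207 192.20119669425688 [[-0.717, 0.697, -0.022], [0.406, 0.391, -0.826], [-0.567, -0.601, -0.563]] [ 374.  -100.6 1475. ]
top 375.6582841158833 375.6582841158833 315.9083635345943 213.90129682909108 [[0.027, -0.999, -0.017], [-0.982, -0.023, -0.186], [0.185, 0.022, -0.982]] [ -52.1  519.5 1026.3]
wrist 309.70691628693146 309.70691628693146 314.6038241722277 196.91553980168985 [[0.359, 0.933, -0.001], [0.901, -0.346, 0.26], [0.242, -0.095, -0.966]] [-724.2  -30.3  391.2]
```

View pics/scene0.png

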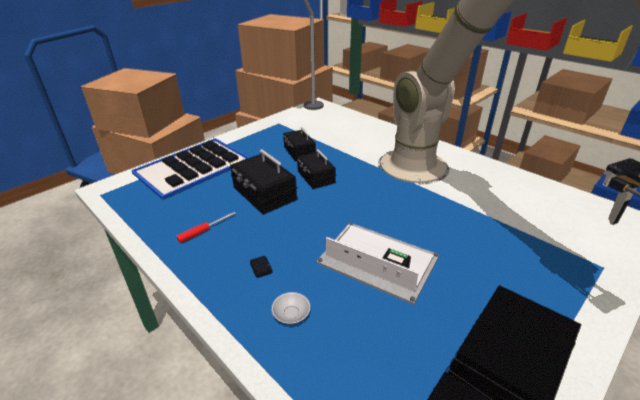

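View pics/top0.png

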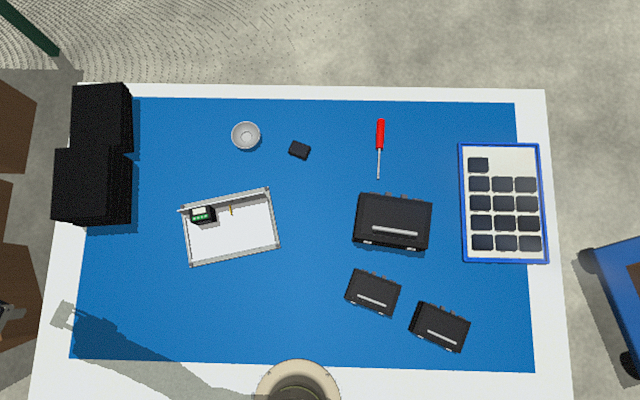

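The scene view shows the big case at about (264,182), two smaller look-alikes beside it, and the chassis at (380,262). In the top view the case is at (393,221) with its handle at (395,231), and the chassis is at (232,226) with the lug at (231,210). Next I'll get rough poses by casting rays.

```bash
cat > h.py <<'E'
import numpy as np,cv2
from scipy.spatial.transform import Rotation as Ro
def load(n): return dict(np.load(f"pics/{n}.npz"))
def snap(name,tag):
    from plant import manip
    c=manip.read_camera(name); np.savez(f"pics/{tag}.npz",**c); cv2.imwrite(f"pics/{tag}.png",c["pixels"][:,:,::-1]); return load(tag)
def ray(c,uv,fish=False):
    x=(uv[0]-c["cx"])/c["fx"]; y=(uv[1]-c["cy"])/c["fy"]
    if fish:
        r=np.hypot(x,y)+1e-12; d=np.array([x/r*np.sin(r),y/r*np.sin(r),np.cos(r)])
    else: d=np.array([x,y,1.])
    d=c["R"].T@d; return -c["R"].T@c["t"],d/np.linalg.norm(d)
def plane(c,uv,z,fish=False):
    o,d=ray(c,uv,fish); return o+d*(z-o[2])/d[2]
def tri(rs):
    A=sum(np.eye(3)-np.outer(d,d) for o,d in rs); b=sum((np.eye(3)-np.outer(d,d))@o for o,d in rs)
    X=np.linalg.solve(A,b); return X,[float(np.linalg.norm(np.cross(X-o,d))) for o,d in rs]
def proj(c,X,fish=False):
    p=c["R"]@np.asarray(X,float)+c["t"]
    if fish:
        r=np.hypot(p[0],p[1]); th=np.arctan2(r,p[2]); return np.array([c["cx"]+c["fx"]*th*p[0]/r,c["cy"]+c["fy"]*th*p[1]/r])
    return np.array([c["cx"]+c["fx"]*p[0]/p[2],c["cy"]+c["fy"]*p[1]/p[2]])
def tcp():
    from plant import manip
    o=manip.get_obs(); return np.array(o["tcp_pos"]),Ro.from_quat(np.roll(o["ee_rot"],-1)),o
def togo(p,R):
    """shift in the present tool axes (mm) and turn (deg) to reach pose"""
    q,Q,o=tcp(); return np.round(Q.inv().apply(np.asarray(p)-q),1),np.round((Q.inv()*R).as_rotvec(degrees=True),1)
def bright(c,box,lo):
    x0,y0,x1,y1=box; g=c["pixels"].min(2)[y0:y1,x0:x1]
    n,l,s,ce=cv2.connectedComponentsWithStats((g>lo).astype(np.uint8))
    k=1+np.argmax(s[1:,4]); ys,xs=np.nonzero(l==k); return cv2.minAreaRect(np.stack([xs+x0,ys+y0],1).astype(np.float32)),len(xs)
E
python3 - <<'E'
from h import *
t=load("top0");s=load("scene0")
(r,n)=bright(t,(360,215,430,240),110);print(r,n)
b=cv2.boxPoints(r); print(plane(t,r[0],128.5),[plane(t,q,128.5).round(0).tolist() for q in b])
(r2,n2)=bright(s,(255,145,288,180),110);print(r2,n2)
print(tri([ray(t,r[0]),ray(s,r2[0])]))
for q in [(181,208),(269,186),(280,245),(190,266)]: print(q,plane(t,q,10).round(0))
g=lambda c,x0,y0,x1,y1,k:cv2.resize(c["pixels"][y0:y1,x0:x1,::-1],None,fx=k,fy=k,interpolation=cv2.INTER_CUBIC)
a=np.zeros((600,800,3),np.uint8)
def put(im,x,y): im=im[:600-y,:800-x]; a[y:y+im.shape[0],x:x+im.shape[1]]=im
put(g(t,345,180,440,255,4),0,0);put(g(t,170,180,290,270,3.3),395,0);put(g(s,225,140,305,215,4),0,300);put(g(s,312,220,445,305,3),395,300)
cv2.imwrite("pics/m1.png",a)
E
```

```text
((394.4884338378906, 230.07513427734375), (45.69318389892578, 3.9534871578216553), 8.746162414550781) 184
[ 467.46720898 -247.01403556  128.5       ] [[470.0, -187.0, 128.0], [480.0, -189.0, 128.0], [465.0, -306.0, 128.0], [455.0, -305.0, 128.0]]
((270.2162170410156, 156.7026824951172), (24.40912437438965, 3.2349443435668945), 36.02737045288086) 81
(array([ 466.24142344, -245.73425372,  130.07703415]), [1.3557617741982972, 1.355761774198126])
(181, 208) [536. 366.  10.]
(269, 186) [610. 106.  10.]
(280, 245) [433.  64.  10.]
(190, 266) [365. 324.  10.]
```

View pics/m1.png

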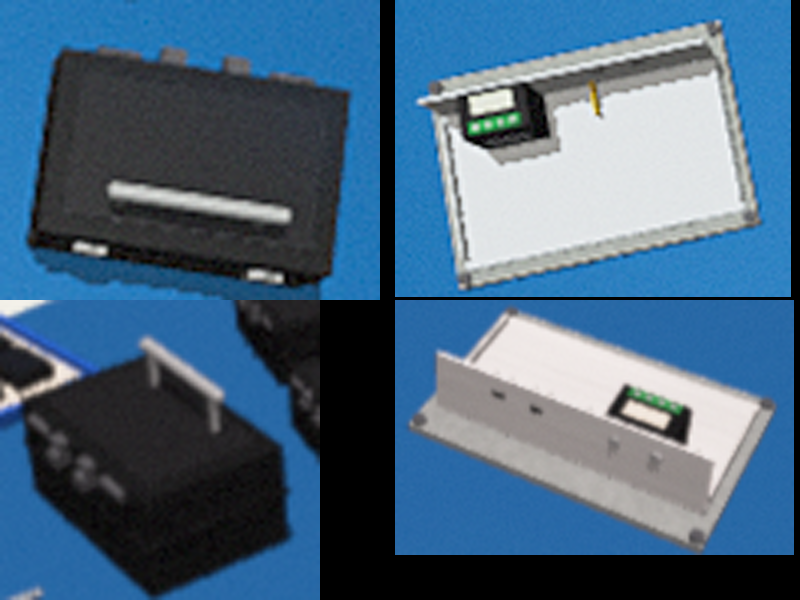

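The montage shows the large case with its steel handle, roughly 7° clockwise. The chassis is turned about 15° the other way, with a free bay right of the yellow lug as seen from the robot. I'm moving now towards the chassis, with a wrist picture on the way.

Emit:
{"op": "arm_command", "data": {
  "series": [
    {"dp":[-0.285,-0.3,-0.11],"dr":[0,0,0]},
    {"dp":[-0.285,-0.3,-0.11],"dr":[0,0,0]},
    {"dp":[-0.285,-0.3,-0.11],"dr":[0,0,0]},
    {"dp":[-0.285,-0.3,-0.11],"dr":[0,0,0]},
    {"dp":[-0.285,-0.3,-0.11],"dr":[0,0,0]},
    {"dp":[-0.285,-0.3,-0.11],"dr":[0,0,0]},
    {"dp":[-0.285,-0.3,-0.11],"dr":[0,0,0]},
    {"dp":[-0.285,-0.3,-0.11],"dr":[0,0,0]},
    {"dp":[-0.285,-0.3,-0.11],"dr":[0,0,0]},
    {"dp":[-0.285,-0.3,-0.11],"dr":[0,0,0]},
    {"dp":[-0.285,-0.3,-0.11],"dr":[0,0,0]},
    {"dp":[-0.285,-0.3,-0.11],"dr":[0,0,0]},
    {"dp":[0,0,0],"dr":[0,0,0.1]},
    {"dp":[0,0,0],"dr":[0,0,0.1]},
    {"dp":[0,0,0],"dr":[0,0,0.1]},
    {"dp":[0,0,0],"dr":[0,0,0.1]},
    {"dp":[0,0,0],"dr":[0,0,0]},
    {"dp":[0,0,0],"dr":[0,0,0]}
  ]
}}

```text
time_s: 2.4
tcp_pos: [450.0, 218.1, 350.6]
ee_rot: [-0.0, 0.476, 0.88, -0.0]
ft_force: [-0.4, -0.2, -0.4]
width: 92.9
finger_force: 0.0
```

```bash
python3 - <<'E'
from h import *
c=snap("wrist","w1"); p,R,o=tcp(); print(o["time_s"],p,R.as_matrix().round(3).tolist(),(-c["R"].T@c["t"]).round(1),o["ft_force"])
# handle waypoint: level tool, y along case x (-7.3deg)
a=np.radians(-7.3); Y=np.array([np.cos(a),np.sin(a),0]);Z=np.array([0,0,-1.]);X=np.cross(Y,Z)
print(togo([430,-241,300],Ro.from_matrix(np.stack([X,Y,Z],1))))
E
```

```text
2.45 [450.0750881  218.0921239  350.58247403] [[-0.547, 0.837, -0.0], [0.837, 0.547, -0.0], [-0.0, -0.0, -1.0]] [410.5 278.4 517.4] [-0.08636736 -0.09962585 -0.07296887]
(array([-373.4, -267.9,   50.6]), array([-0. ,  0. , 40.5]))
```

View pics/w1.png

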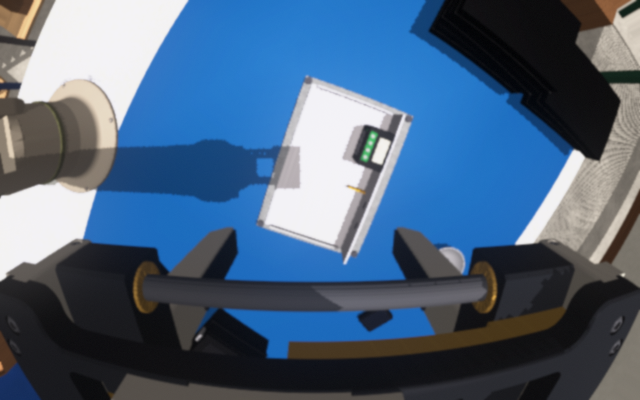

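The wrist view shows the chassis board's corners at (306,76), (411,117), (261,225) and about (350,257), with the lug at (356,188). Next stop is over the case.

Emit:
{"op": "arm_command", "data": {
  "series": [
    {"dp":[-0.37,-0.27,0.05],"dr":[0,0,0]},
    {"dp":[-0.37,-0.27,0.05],"dr":[0,0,0]},
    {"dp":[-0.37,-0.27,0.05],"dr":[0,0,0]},
    {"dp":[-0.37,-0.27,0.05],"dr":[0,0,0]},
    {"dp":[-0.37,-0.27,0.05],"dr":[0,0,0]},
    {"dp":[-0.37,-0.27,0.05],"dr":[0,0,0]},
    {"dp":[-0.37,-0.27,0.05],"dr":[0,0,0]},
    {"dp":[-0.37,-0.27,0.05],"dr":[0,0,0]},
    {"dp":[-0.37,-0.27,0.05],"dr":[0,0,0]},
    {"dp":[-0.37,-0.27,0.05],"dr":[0,0,0]},
    {"dp":[0,0,0],"dr":[0,0,0.09]},
    {"dp":[0,0,0],"dr":[0,0,0.09]},
    {"dp":[0,0,0],"dr":[0,0,0.09]},
    {"dp":[0,0,0],"dr":[0,0,0.09]},
    {"dp":[0,0,0],"dr":[0,0,0.09]},
    {"dp":[0,0,0],"dr":[0,0,0]},
    {"dp":[0,0,0],"dr":[0,0,0]}
  ]
}}

```text
time_s: 4.58
tcp_pos: [425.2, -239.2, 300.6]
ee_rot: [-0.0, 0.751, 0.661, 0.0]
ft_force: [-0.3, -0.2, -0.2]
width: 92.9
finger_force: 0.0
```

```bash
python3 - <<'E'
from h import *
c=snap("wrist","w2"); p,R,o=tcp(); print(o["time_s"],p,R.as_matrix().round(3).tolist(),(-c["R"].T@c["t"]).round(1))
print(proj(c,[466,-246,130],True))
E
```

```text
4.625 [ 425.13121841 -239.27064615  300.64851733] [[0.128, 0.992, 0.0], [0.992, -0.128, 0.0], [0.0, 0.0, -1.0]] [ 434.1 -167.8  467.5]
[351.73469998 181.96110063]
```

View pics/w2.png

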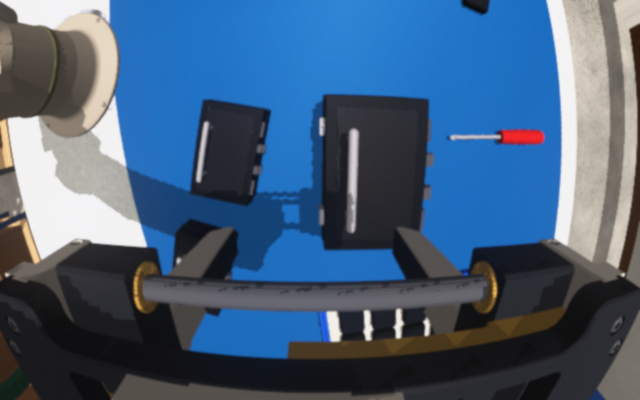

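The wrist view shows the case with its handle running from (354,130) to (351,232). I'll measure it by mask, then triangulate against the top and scene views.

```bash
python3 - <<'E'
from h import *
c=load("w2");t=load("top0");s=load("scene0")
r,n=bright(c,(335,115,370,240),100);print(r,n)
g=c["pixels"].min(2)[115:240,335:370]; ys,xs=np.nonzero(g>100)
e=[(np.mean(xs[(ys>=y)&(ys<y+8)])+335,y+4+115-.5) for y in (ys.min()+2,ys.max()-9)]
P=[plane(c,q,128.5,True) for q in e];d=P[0]-P[1];print(np.round(P,1),np.degrees(np.arctan2(-d[0],d[1])))
rt=(394.49,230.08);rs=(270.2,156.7)
for m in ([ray(c,r[0],True),ray(t,rt)],[ray(c,r[0],True),ray(s,rs)],[ray(c,r[0],True),ray(t,rt),ray(s,rs)]): X,er=tri(m);print(X.round(1),np.round(er,1))
print(plane(c,r[0],128.5,True))
E
```

```text
((352.1938781738281, 179.99012756347656), (9.543421745300293, 104.04265594482422), 1.847610354423523) 919
[[ 473.9 -192.5  128.5]
 [ 460.6 -299.4  128.5]] -7.047574461482953
[ 469.3 -249.3  110.8] [1.3 1.3]
[ 466.5 -243.5  130.8] [0.2 0.2]
[ 466.6 -244.8  130.4] [1.1 1.9 1. ]
[ 466.88591899 -244.15495008  128.5       ]
```

Emit:
{"op": "arm_command", "data": {
  "series": [
    {"dp":[0,0.21,0.25],"dr":[0,0,0]},
    {"dp":[0,0.21,0.3],"dr":[0,0,0]},
    {"dp":[0,0,0.4],"dr":[0,0,0]},
    {"dp":[0,0,0.4],"dr":[0,0,0]},
    {"dp":[0,0,0.35],"dr":[0,0,0]},
    {"dp":[0,0,0.2],"dr":[0,0,0]},
    {"dp":[0,0,0],"dr":[0,0,0]},
    {"dp":[0,0,0],"dr":[0,0,0]}
  ]
}}

```text
time_s: 5.62
tcp_pos: [467.1, -245.1, 111.3]
ee_rot: [0.0, 0.752, 0.659, 0.0]
ft_force: [-0.3, -0.6, 0.2]
width: 93.2
finger_force: 0.0
```

Emit:
{"op": "arm_command", "data": {
  "grip": 0,
  "series": [
    {"dp":[0,0,0],"dr":[0,0,0]},
    {"dp":[0,0,0],"dr":[0,0,0]},
    {"dp":[0,0,0],"dr":[0,0,0]},
    {"dp":[0,0,0],"dr":[0,0,0]},
    {"dp":[0,0,0],"dr":[0,0,0]},
    {"dp":[0,0,0],"dr":[0,0,0]},
    {"dp":[0,0,0],"dr":[0,0,0]},
    {"dp":[0,0,0],"dr":[0,0,0]}
  ]
}}

```text
time_s: 6.62
tcp_pos: [466.7, -244.8, 110.6]
ee_rot: [-0.0, 0.752, 0.659, -0.0]
ft_force: [-0.0, 0.8, 0.6]
width: 17.4
finger_force: 0.0
```

```bash
cat > arc.py <<'E'
from h import *
def pose(th,ph): # case x,z plane; grasp on bar relative to hinge (mm)
    a=np.radians(156.7-th); b=108.9*np.array([np.cos(a),np.sin(a)]); f=np.radians(ph)
    return b+19*np.array([-np.sin(f),-np.cos(f)])
def rows(ths,phs):
    for i in range(len(ths)-1):
        d=pose(ths[i+1],phs[i+1])-pose(ths[i],phs[i]); f=np.radians(phs[i])
        Y=np.array([np.cos(f),-np.sin(f)]);Z=np.array([-np.sin(f),-np.cos(f)])
        print(i,"dy,dz %.3f %.3f  drx %.4f"%(d@Y/100,d@Z/100,(phs[i+1]-phs[i])/90))
if __name__=="__main__":
    n=16; th=np.linspace(0,109,n+1); rows(th,np.clip((th-0)/109*25.3,0,None))
    p,R,o=tcp();print(o["joints"],o["width"])
E
python3 arc.py
```

```text
0 dy,dz 0.053 -0.116  drx 0.0176
1 dy,dz 0.063 -0.110  drx 0.0176
2 dy,dz 0.073 -0.103  drx 0.0176
3 dy,dz 0.082 -0.096  drx 0.0176
4 dy,dz 0.090 -0.087  drx 0.0176
5 dy,dz 0.098 -0.078  drx 0.0176
6 dy,dz 0.105 -0.068  drx 0.0176
7 dy,dz 0.110 -0.058  drx 0.0176
8 dy,dz 0.115 -0.047  drx 0.0176
9 dy,dz 0.119 -0.036  drx 0.0176
10 dy,dz 0.122 -0.025  drx 0.0176
11 dy,dz 0.124 -0.013  drx 0.0176
12 dy,dz 0.124 -0.001  drx 0.0176
13 dy,dz 0.124 0.011  drx 0.0176
14 dy,dz 0.122 0.022  drx 0.0176
15 dy,dz 0.120 0.034  drx 0.0176
[ 0.07125851  0.56396323  0.44297764  2.16620023 -0.49060919  0.50780181
  0.75811834] 17.372157868477505
```

Emit:
{"op": "arm_command", "data": {
  "series": [
    {"dp":[0,0,0],"dr":[0,0,0]},
    {"dp":[0,0,0],"dr":[0,0,0]},
    {"dp":[0,0,0],"dr":[0,0,0]}
  ]
}}

```text
time_s: 7.0
tcp_pos: [466.7, -244.8, 110.6]
ee_rot: [-0.0, 0.752, 0.659, -0.0]
ft_force: [0.0, 0.8, -0.9]
width: 10.0
finger_force: 30.0
```

Emit:
{"op": "arm_command", "data": {
  "series": [
    {"dp":[0,0.053,-0.116],"dr":[0.0176,0,0]},
    {"dp":[0,0.063,-0.11],"dr":[0.0176,0,0]},
    {"dp":[0,0.073,-0.103],"dr":[0.0176,0,0]},
    {"dp":[0,0.082,-0.096],"dr":[0.0176,0,0]}
  ]
}}

```text
time_s: 7.5
tcp_pos: [493.5, -248.3, 151.8]
ee_rot: [-0.043, 0.751, 0.658, -0.038]
ft_force: [-3.4, -0.3, -2.8]
width: 10.0
finger_force: 30.0
```

Emit:
{"op": "arm_command", "data": {
  "series": [
    {"dp":[0,0.09,-0.087],"dr":[0.0176,0,0]},
    {"dp":[0,0.098,-0.078],"dr":[0.0176,0,0]},
    {"dp":[0,0.105,-0.068],"dr":[0.0176,0,0]},
    {"dp":[0,0.11,-0.058],"dr":[0.0176,0,0]}
  ]
}}

```text
time_s: 8.0
tcp_pos: [536.6, -254.4, 175.8]
ee_rot: [-0.085, 0.748, 0.655, -0.074]
ft_force: [-6.0, 1.6, 10.7]
width: 10.0
finger_force: 30.0
```

Emit:
{"op": "arm_command", "data": {
  "series": [
    {"dp":[0,0.115,-0.05],"dr":[0.0176,0,0]},
    {"dp":[0,0.119,-0.039],"dr":[0.0176,0,0]},
    {"dp":[0,0.122,-0.028],"dr":[0.0176,0,0]},
    {"dp":[0,0.124,-0.015],"dr":[0.0176,0,0]}
  ]
}}

```text
time_s: 8.5
tcp_pos: [587.6, -261.5, 175.2]
ee_rot: [-0.125, 0.742, 0.65, -0.11]
ft_force: [-2.3, -1.4, 1.2]
width: 10.3
finger_force: 30.0
```

Emit:
{"op": "arm_command", "data": {
  "series": [
    {"dp":[0,0.124,-0.001],"dr":[0.0176,0,0]},
    {"dp":[0,0.124,0.011],"dr":[0.0176,0,0]}
  ]
}}

```text
time_s: 8.75
tcp_pos: [610.6, -264.6, 165.7]
ee_rot: [-0.145, 0.738, 0.647, -0.128]
ft_force: [-1.2, -1.8, 3.9]
width: 9.9
finger_force: 30.0
```

```bash
python3 - <<'E'
from h import *
p,R,o=tcp();print(o["joints"],o["ft_force"],p,(p-19*R.as_matrix()[:,2]).round(1))
E
```

```text
[-0.02390707  0.82607122  0.59249319  1.51698321 -0.30180931  1.29468801
  0.49531186] [-1.16556441 -1.76835051  3.91845823] [ 610.64925517 -264.60954007  165.71729932] [ 617.8 -265.5  183.3]
```

Emit:
{"op": "arm_command", "data": {
  "series": [
    {"dp":[0,0.122,0.022],"dr":[0.0176,0,0]},
    {"dp":[0,0.115,0.032],"dr":[0.0176,0,0]},
    {"dp":[0,0,0],"dr":[0,0,0]}
  ]
}}

```text
time_s: 9.12
tcp_pos: [630.4, -267.1, 150.2]
ee_rot: [-0.165, 0.733, 0.643, -0.146]
ft_force: [-0.3, -0.6, -2.0]
width: 10.2
finger_force: 30.0
```

Emit:
{"op": "arm_command", "data": {
  "series": [
    {"dp":[0,0.025,0.01],"dr":[0,0,0]},
    {"dp":[0,0,0],"dr":[0,0,0]}
  ]
}}

```text
time_s: 9.38
tcp_pos: [630.4, -267.2, 150.0]
ee_rot: [-0.166, 0.734, 0.642, -0.146]
ft_force: [-5.6, -2.0, 4.8]
width: 9.9
finger_force: 30.0
```

Emit:
{"op": "arm_command", "data": {
  "grip": 19,
  "series": [
    {"dp":[0,0,0],"dr":[0,0,0]},
    {"dp":[0,0,0],"dr":[0,0,0]},
    {"dp":[0,0,0],"dr":[0,0,0]},
    {"dp":[0,0,0],"dr":[0,0,0]}
  ]
}}

```text
time_s: 9.88
tcp_pos: [632.4, -266.4, 149.1]
ee_rot: [-0.165, 0.734, 0.643, -0.144]
ft_force: [-0.4, 0.2, 0.6]
width: 18.7
finger_force: 0.0
```

Emit:
{"op": "arm_command", "data": {
  "series": [
    {"dp":[0,0,-0.1],"dr":[0,0,0]},
    {"dp":[0,0,-0.2],"dr":[0,0,0]},
    {"dp":[0,0,-0.4],"dr":[0,0,0]},
    {"dp":[0,0,-0.5],"dr":[0,0,0]},
    {"dp":[0,0,-0.5],"dr":[0,0,0]}
  ]
}}

```text
time_s: 10.5
tcp_pos: [705.0, -276.0, 305.1]
ee_rot: [-0.165, 0.734, 0.643, -0.145]
ft_force: [0.6, -1.2, -0.1]
width: 19.3
finger_force: 0.0
```

```bash
python3 - <<'E'
from h import *
p,R,o=tcp(); print(o["joints"],o["width"],o["ft_force"])
a=np.radians(-7.1); Y=np.array([np.cos(a),np.sin(a),0]);Z=np.array([0,0,-1.]);X=np.cross(Y,Z)
print(togo([500,-250,330],Ro.from_matrix(np.stack([X,Y,Z],1))),p)
E
```

```text
[ 0.02666663  0.87340544  0.61223776  1.04892164 -0.28569532  1.74782749
  0.42756746] 19.251317456545205 [ 0.55299224 -1.17780944 -0.07283431]
(array([  -1. , -197.5,   65.9]), array([-25.3,  -0.1,  -0.4])) [ 705.04720212 -276.04039498  305.10203287]
```

Emit:
{"op": "arm_command", "data": {
  "grip": 93,
  "series": [
    {"dp":[0,-0.395,0.132],"dr":[0,0,0]},
    {"dp":[0,-0.395,0.132],"dr":[0,0,0]},
    {"dp":[0,-0.395,0.132],"dr":[0,0,0]},
    {"dp":[0,-0.395,0.132],"dr":[0,0,0]},
    {"dp":[0,-0.395,0.132],"dr":[0,0,0]},
    {"dp":[0,0,0],"dr":[-0.094,0,0]},
    {"dp":[0,0,0],"dr":[-0.094,0,0]},
    {"dp":[0,0,0],"dr":[-0.094,0,0]},
    {"dp":[0,0,0],"dr":[0,0,0.1]},
    {"dp":[0,0,0],"dr":[0,0,0.1]},
    {"dp":[0,0,0],"dr":[0,0,0]}
  ]
}}

```text
time_s: 11.88
tcp_pos: [499.6, -249.1, 328.4]
ee_rot: [0.001, 0.846, 0.534, 0.001]
ft_force: [-0.0, 0.7, -0.2]
width: 92.7
finger_force: 0.0
```

```bash
python3 - <<'E'
from h import *
c=snap("wrist","w3")
p,R,o=tcp(); print(o["joints"].round(3),p,o["time_s"],R.as_matrix().round(3).tolist())
E
```

```text
[-0.187  0.344  0.753  1.882 -0.275  1.02   0.241] [ 499.67234372 -249.13128652  328.23280103] 11.925 [[0.428, 0.904, 0.001], [0.904, -0.428, -0.0], [0.0, 0.001, -1.0]]
```

View pics/w3.png

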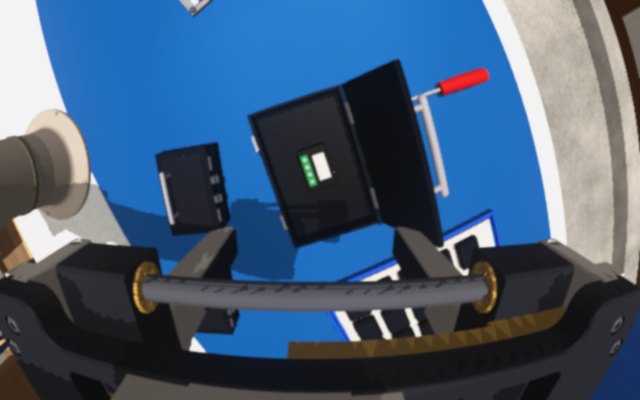

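The lid is open and lying back, with the module's white label at (320,165) and green strip at (308,170). Next I'll rotate to the module grasp orientation and come lower for a second view.

Emit:
{"op": "arm_command", "data": {
  "series": [
    {"dp":[0,0,0.1],"dr":[0,0,0.1]},
    {"dp":[0,0,0.1],"dr":[0,0,0.1]},
    {"dp":[0,0,0.1],"dr":[0,0,0.1]},
    {"dp":[0,0,0.1],"dr":[0,0,0.1]},
    {"dp":[0,0,0.1],"dr":[0,0,0.1]},
    {"dp":[0,0,0.1],"dr":[0,0,0.1]},
    {"dp":[0,0,0.1],"dr":[0,0,0.1]},
    {"dp":[0,0,0.1],"dr":[0,0,0.1]},
    {"dp":[0,0,0],"dr":[0,0,0]},
    {"dp":[0,0,0],"dr":[0,0,0]}
  ]
}}

```text
time_s: 13.18
tcp_pos: [499.6, -249.3, 248.0]
ee_rot: [0.0, 0.998, -0.063, 0.0]
ft_force: [1.2, 0.9, 0.4]
width: 93.0
finger_force: 0.0
```

```bash
cat >> h.py <<'E'
def blob(m,near=None):
    n,l,s,ce=cv2.connectedComponentsWithStats(m.astype(np.uint8))
    if near is None: k=1+np.argmax(s[1:,4])
    else: k=1+min(range(n-1),key=lambda i:np.hypot(*(ce[i+1]-near))+1000*(s[i+1,4]<15))
    ys,xs=np.nonzero(l==k); return ce[k],cv2.minAreaRect(np.stack([xs,ys],1).astype(np.float32)),s[k,4]
def masks(c):
    p=c["pixels"].astype(int); return (p[:,:,1]>p[:,:,0]+35)&(p[:,:,1]>p[:,:,2]+15), p.min(2)>130
E
python3 - <<'E'
from h import *
a=load("w3");b=snap("wrist","w4")
p,R,o=tcp(); print(o["joints"].round(3),p,o["time_s"],R.as_matrix().round(3).tolist())
G=np.array([500,-250,74.])
rs=[]
for c in(a,b):
    g,w=masks(c); q=proj(c,G,True)
    bg=blob(g,q); bw=blob(w,q); print(q.round(),bg[0].round(1),bg[2],bw[0].round(1),bw[2],bw[1][1])
    rs.append((bg[1],bw[1]))
    print(plane(c,bg[0],74,True).round(1),plane(c,bw[0],74,True).round(1))
    Q=[plane(c,k,74,True)[:2] for k in cv2.boxPoints(bw[1])]; print(np.round(Q,1).tolist())
for i in(0,1): X,e=tri([ray(a,rs[0][i][0],True),ray(b,rs[1][i][0],True)]);print(X.round(1),np.round(e,1))
cv2.imwrite("pics/w4c.png",b["pixels"][:,:,::-1])
E
```

```text
[-0.316  0.549  1.044  1.991 -0.592  0.942 -0.666] [ 499.65044197 -249.34984836  248.19158564] 13.225 [[0.992, -0.127, 0.001], [-0.127, -0.992, -0.0], [0.001, 0.0, -1.0]]
[315. 168.] [308.1 170.2] 275 [321.2 165.9] 342 (26.56313133239746, 12.64910888671875)
[ 490.3 -248.3   74. ] [ 509.3 -250.6   74. ]
[[503.0, -231.3], [520.2, -233.4], [515.8, -270.2], [498.3, -268.2]]
[315. 179.] [315.8 187.7] 360 [314.7 171.5] 529 (15.0, 33.0)
[ 490.5 -249.4   74. ] [ 509.  -250.6   74. ]
[[519.9, -233.2], [515.3, -269.7], [498.3, -267.7], [503.0, -230.9]]
[ 490.3 -248.5   73.8] [0.1 0.1]
[ 509.4 -250.4   75.6] [0. 0.]
```

View pics/w4c.png

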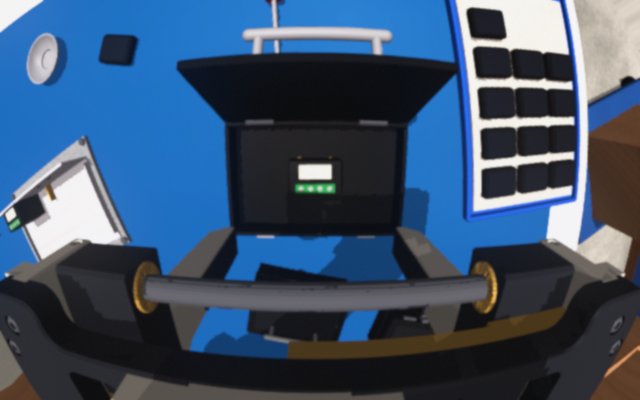

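The module sits centred under the tool, label at (315,172) and strip at (316,188), with its top at about 75 mm in two views. Going down to grasp it.

Emit:
{"op": "arm_command", "data": {
  "series": [
    {"dp":[0,0.005,0.35],"dr":[0,0,0]},
    {"dp":[0,0,0.4],"dr":[0,0,0]},
    {"dp":[0,0,0.4],"dr":[0,0,0]},
    {"dp":[0,0,0.4],"dr":[0,0,0]},
    {"dp":[0,0,0.35],"dr":[0,0,0]},
    {"dp":[0,0,0.2],"dr":[0,0,0]},
    {"dp":[0,0,0.03],"dr":[0,0,0]},
    {"dp":[0,0,0],"dr":[0,0,0]}
  ]
}}

```text
time_s: 14.22
tcp_pos: [499.9, -250.0, 35.5]
ee_rot: [0.0, 0.998, -0.065, 0.001]
ft_force: [0.5, 0.5, 0.4]
width: 93.1
finger_force: 0.0
```

Emit:
{"op": "arm_command", "data": {
  "grip": 0,
  "series": [
    {"dp":[0,0,0],"dr":[0,0,0]},
    {"dp":[0,0,0],"dr":[0,0,0]},
    {"dp":[0,0,0],"dr":[0,0,0]},
    {"dp":[0,0,0],"dr":[0,0,0]},
    {"dp":[0,0,0],"dr":[0,0,0]},
    {"dp":[0,0,0],"dr":[0,0,0]},
    {"dp":[0,0,0],"dr":[0,0,0]}
  ]
}}

```text
time_s: 15.1
tcp_pos: [499.6, -249.5, 34.9]
ee_rot: [-0.0, 0.998, -0.065, 0.0]
ft_force: [-0.6, 3.3, 6.3]
width: 59.8
finger_force: 29.9
```

```bash
python3 - <<'E'
from h import *
p,R,o=tcp(); print(o["joints"].round(3),p,o["ft_force"],o["time_s"],R.as_matrix().round(3).tolist())
E
```

```text
[-0.053  0.784  0.649  2.144 -0.976  0.542 -0.36 ] [ 499.64511785 -249.51372346   34.88355186] [-0.60862193  3.26794463  6.26500135] 15.1 [[0.991, -0.131, 0.001], [-0.131, -0.991, 0.0], [0.001, -0.0, -1.0]]
```

Emit:
{"op": "arm_command", "data": {
  "series": [
    {"dp":[0,0,-0.1],"dr":[0,0,0]},
    {"dp":[0,0,-0.3],"dr":[0,0,0]},
    {"dp":[0,0,-0.4],"dr":[0,0,0]},
    {"dp":[0,0,-0.4],"dr":[0,0,0]},
    {"dp":[0,0,-0.4],"dr":[0,0,0]},
    {"dp":[0,0,-0.4],"dr":[0,0,0]},
    {"dp":[0,0,-0.4],"dr":[0,0,0]},
    {"dp":[0,0,-0.2],"dr":[0,0,0]},
    {"dp":[0,0,0],"dr":[0,0,0]}
  ]
}}

```text
time_s: 16.23
tcp_pos: [499.4, -249.8, 295.8]
ee_rot: [0.0, 0.998, -0.066, 0.001]
ft_force: [0.0, 0.4, -3.5]
width: 60.1
finger_force: 29.9
```

Emit:
{"op": "arm_command", "data": {
  "series": [
    {"dp":[-0.098,-0.357,0],"dr":[0,0,0]},
    {"dp":[-0.098,-0.357,0],"dr":[0,0,0]},
    {"dp":[-0.098,-0.357,0],"dr":[0,0,0]},
    {"dp":[-0.098,-0.357,0],"dr":[0,0,0]},
    {"dp":[-0.098,-0.357,0],"dr":[0,0,0]},
    {"dp":[-0.098,-0.357,0],"dr":[0,0,0]},
    {"dp":[-0.098,-0.357,0],"dr":[0,0,0]},
    {"dp":[-0.098,-0.357,0],"dr":[0,0,0]},
    {"dp":[-0.098,-0.357,0],"dr":[0,0,0]},
    {"dp":[-0.098,-0.357,0],"dr":[0,0,0]},
    {"dp":[-0.098,-0.357,0],"dr":[0,0,0]},
    {"dp":[-0.098,-0.357,0],"dr":[0,0,0]},
    {"dp":[0,0,0],"dr":[0,0,-0.08]},
    {"dp":[0,0,0],"dr":[0,0,-0.08]},
    {"dp":[0,0,0],"dr":[0,0,-0.08]},
    {"dp":[0,0,0],"dr":[0,0,0]},
    {"dp":[0,0,0],"dr":[0,0,0]}
  ]
}}

```text
time_s: 18.35
tcp_pos: [438.4, 190.3, 294.1]
ee_rot: [0.0, 0.993, 0.121, -0.0]
ft_force: [0.1, 0.5, -2.2]
width: 59.8
finger_force: 29.9
```

```bash
python3 - <<'E'
from h import *
c=snap("wrist","w5")
p,R,o=tcp(); print(o["joints"].round(3),p,o["ft_force"],o["time_s"],R.as_matrix().round(3).tolist())
E
```

```text
[-1.351  0.354  1.121  2.094 -0.4    0.928 -1.335] [438.53645556 190.32908069 294.22367759] [ 0.78726606 -0.20753701 -2.34537113] 18.4 [[0.971, 0.241, 0.0], [0.241, -0.971, -0.001], [-0.0, 0.001, -1.0]]
```

View pics/w5.png

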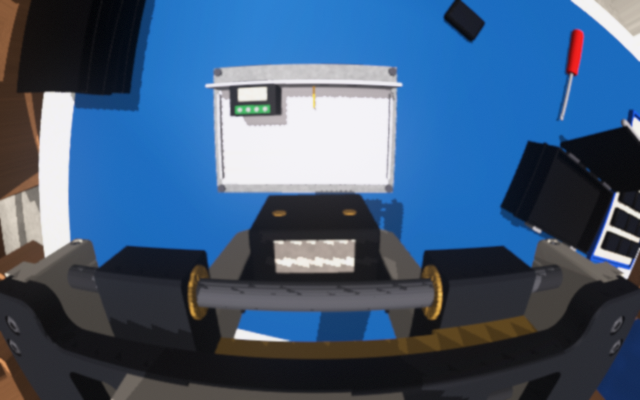

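The wrist view shows the chassis squarely: corner screws at about (218,73), (390,72), (393,187) and (222,187), lug at (314,98), and the panel's top edge along row 85. The module hangs straight in the fingers.

```bash
cat > ch.py <<'E'
from h import *
def line(P):
    vx,vy,x,y=cv2.fitLine(np.asarray(P,np.float32),cv2.DIST_HUBER,0,.01,.01).ravel(); return np.array([x,y]),np.array([vx,vy])*np.sign(vx+vy)
def edges(c):
    p=c["pixels"].astype(int); f=~((p[:,:,2]>p[:,:,0]+35)&(p[:,:,2]>80)); return f
if __name__=="__main__":
    c=load("w5"); f=edges(c)
    L=[(np.nonzero(f[v,150:300])[0][0]+149.5,v) for v in range(105,180,3)]
    R=[(np.nonzero(f[v,350:440])[0][-1]+350.5,v) for v in range(105,180,3)]
    F=[(u,140+np.nonzero(~f[140:240,u])[0][0]-.5) for u in list(range(230,250,2))+list(range(375,388,2))]
    B=[(u,50+np.nonzero(f[50:100,u])[0][0]-.5) for u in range(230,385,4)]
    W={k:line([plane(c,q,10,True)[:2] for q in v]) for k,v in dict(L=L,R=R,F=F,B=B).items()}
    for k,(p,d) in W.items(): print(k,p.round(1),"dir",round(np.degrees(np.arctan2(d[1],d[0])),2))
    def X(a,b): s=np.linalg.solve(np.stack([a[1],-b[1]],1),b[0]-a[0]); return a[0]+s[0]*a[1]
    C=[X(W[a],W[b]) for a,b in("LF","RF","RB","LB")]; print(np.round(C,1).tolist())
    print("sizes",[round(float(np.linalg.norm(C[i]-C[i-1])),1) for i in range(4)],"centre",np.mean(C,0))
    # lug, two views
    qs=[]
    for n,near in(("w1",(356,188)),("w5",(314,98))):
        k=load(n);p=k["pixels"].astype(int);m=(p[:,:,0]>p[:,:,2]+50)&(p[:,:,1]>p[:,:,2]+25)
        b=blob(m,np.array(near)); print(n,b[0].round(1),b[1],b[2]); qs.append(ray(k,b[1][0],True))
        print(plane(k,b[0],27,True).round(1))
    print(tri(qs))
    x0=c["pixels"][70:200,200:410,::-1]; cv2.imwrite("pics/w5c.png",cv2.resize(x0,None,fx=3.8,fy=3.8,interpolation=cv2.INTER_CUBIC))
E
python3 ch.py
```

```text
L [444.  345.5] dir 13.47
R [504.1  84.3] dir 13.41
F [386.2 230.1] dir 103.86
B [582.2 222.5] dir 103.81
[[362.6000061035156, 326.0], [426.70001220703125, 65.9000015258789], [609.9000244140625, 109.5999984741211], [545.9000244140625, 369.8999938964844]]
sizes [188.6, 267.9, 188.3, 268.1] centre [486.29034 217.86458]
w1 [356.5 189.4] ((356.0500183105469, 189.35000610351562), (17.39252471923828, 3.1622774600982666), 18.43494987487793) 50
[533.2 216.   27. ]
w5 [313.4  96.3] ((313.5, 96.5), (21.0, 3.0), 90.0) 50
[533.8 215.5  27. ]
(array([533.68548525, 215.28087977,  22.63319473]), [0.14558436118094056, 0.14558436118098733])
```

View pics/w5c.png

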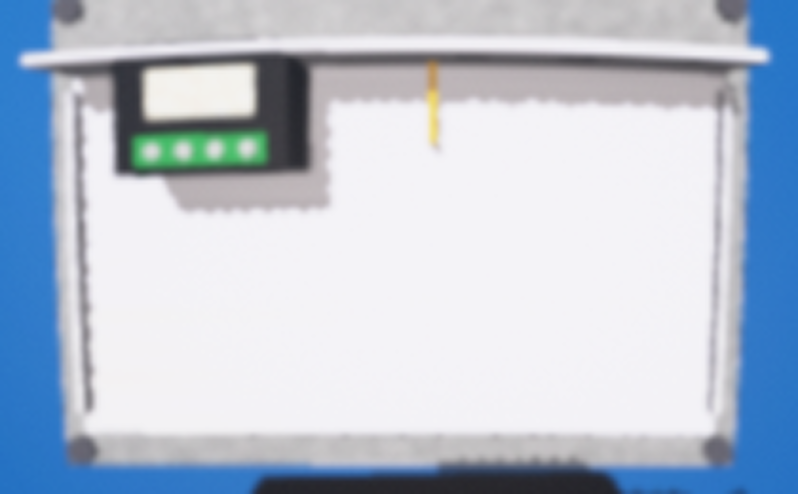

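The chassis measurement gives centre (486.3,217.9) and yaw about 13.7°, and the lug in both views agrees to within a millimetre. Going down short of both the panel and the lug.

Emit:
{"op": "arm_command", "data": {
  "series": [
    {"dp":[0.24,0.13,0.1],"dr":[0,0,0]},
    {"dp":[0.24,0.13,0.1],"dr":[0,0,0]},
    {"dp":[0.25,0.12,0.2],"dr":[0,0,0]},
    {"dp":[0,0,0.4],"dr":[0,0,0]},
    {"dp":[0,0,0.4],"dr":[0,0,0]},
    {"dp":[0,0,0.4],"dr":[0,0,0]},
    {"dp":[0,0,0.4],"dr":[0,0,0]},
    {"dp":[0,0,0.3],"dr":[0,0,0]},
    {"dp":[0,0,0],"dr":[0,0,0]},
    {"dp":[0,0,0],"dr":[0,0,0]}
  ]
}}

```text
time_s: 19.65
tcp_pos: [519.6, 171.2, 65.4]
ee_rot: [0.0, 0.993, 0.122, 0.001]
ft_force: [0.0, -0.8, -2.4]
width: 60.0
finger_force: 29.9
```

```bash
cat > st.py <<'E'
from h import *
a=np.radians(13.7);C=np.array([[np.cos(a),np.sin(a)],[-np.sin(a),np.cos(a)]])
p,R,o=tcp(); M=R.as_matrix()
print("t",o["time_s"],"chassis xy",(C@(p[:2]-[486.3,217.9])).round(2),"z",p[2].round(2),"yaw",np.degrees(np.arctan2(M[1,0],M[0,0])).round(2),"tilt",M[:2,2].round(4),"F chassis",(C@o["ft_force"][:2]).round(2),o["ft_force"][2].round(2),"T",np.round(o["ft_torque"],2),o["width"].round(1))
print(o["joints"].round(2))
E
python3 st.py; python3 - <<'E'
from h import *
snap("wrist","w6")
E
```

```text
Traceback (most recent call last):
  File "st.py", line 4, in <module>
    print("t",o["time_s"],"chassis xy",(C@(p[:2]-[486.3,217.9])).round(2),"z",p[2].round(2),"yaw",np.degrees(np.arctan2(M[1,0],M[0,0])).round(2),"tilt",M[:2,2].round(4),"F chassis",(C@o["ft_force"][:2]).round(2),o["ft_force"][2].round(2),"T",np.round(o["ft_torque"],2),o["width"].round(1))
                                                                                                                                                                                                                                                                             ^^^^^^^^^^^^^^^^
AttributeError: 'float' object has no attribute 'round'
```

View pics/w6.png

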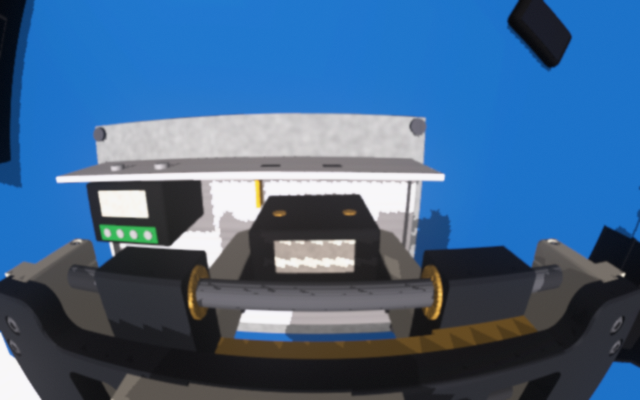

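The module is over the empty bay, short of the panel, with the lug at (259,193) just to its left. Lowering gently.

Emit:
{"op": "arm_command", "data": {
  "series": [
    {"dp":[0,0,0.15],"dr":[0,0,0]},
    {"dp":[0,0,0.09],"dr":[0,0,0]},
    {"dp":[0,0,0.01],"dr":[0,0,0]},
    {"dp":[0,0,0.01],"dr":[0,0,0]},
    {"dp":[0,0,0],"dr":[0,0,0]}
  ]
}}

```text
time_s: 20.32
tcp_pos: [519.1, 171.4, 38.8]
ee_rot: [0.0, 0.992, 0.123, 0.0]
ft_force: [0.9, 0.4, -1.9]
width: 60.2
finger_force: 29.9
```

```bash
sed -i 's/o\["width"\].round(1)/round(o["width"],1)/' st.py; python3 st.py
```

```text
t 20.325 chassis xy [ 20.89 -52.99] z 38.8 yaw 14.08 tilt [ 0.0009 -0.0001] F chassis [0.96 0.13] -1.92 T [ 0.02  0.18 -0.03] 60.2
[-0.8   0.75  0.58  2.17 -0.91  0.49 -0.82]
```

Emit:
{"op": "arm_command", "data": {
  "series": [
    {"dp":[0,0,0.005],"dr":[0,0,0]},
    {"dp":[0,0,0],"dr":[0,0,0]},
    {"dp":[0,0,0.005],"dr":[0,0,0]},
    {"dp":[0,0,0],"dr":[0,0,0]}
  ]
}}

```text
time_s: 20.82
tcp_pos: [519.1, 171.4, 37.9]
ee_rot: [-0.0, 0.992, 0.123, 0.0]
ft_force: [-2.1, -0.6, 2.0]
width: 59.4
finger_force: 29.9
```

Emit:
{"op": "arm_command", "data": {
  "series": [
    {"dp":[0,0,0.005],"dr":[0,0,-0.003]},
    {"dp":[0,0,0],"dr":[0,0,0]}
  ]
}}

```text
time_s: 21.08
tcp_pos: [519.1, 171.4, 37.9]
ee_rot: [-0.0, 0.992, 0.125, 0.001]
ft_force: [-2.5, 0.4, 9.9]
width: 60.0
finger_force: 29.9
```

Emit:
{"op": "arm_command", "data": {
  "series": [
    {"dp":[0,0,-0.006],"dr":[0,0,0.007]},
    {"dp":[0,-0.03,0],"dr":[0,0,0]},
    {"dp":[0,-0.03,0],"dr":[0,0,0]},
    {"dp":[0,0,0],"dr":[0,0,0]}
  ]
}}

```text
time_s: 21.58
tcp_pos: [517.9, 177.3, 37.9]
ee_rot: [0.0, 0.993, 0.12, 0.001]
ft_force: [0.3, -1.4, 2.2]
width: 60.1
finger_force: 29.9
```

```bash
python3 st.py
```

```text
t 21.575 chassis xy [ 21.11 -46.89] z 37.92 yaw 13.73 tilt [ 0.0014 -0.0002] F chassis [-0.05 -1.4 ] 2.15 T [-0.35 -0.09 -0.04] 60.1
[-0.81  0.75  0.58  2.17 -0.92  0.49 -0.84]
```

Emit:
{"op": "arm_command", "data": {
  "series": [
    {"dp":[0.08,0,0],"dr":[0,0,0]},
    {"dp":[0.08,0,0],"dr":[0,0,0]},
    {"dp":[0,-0.01,0],"dr":[0,0,0]},
    {"dp":[0,0,0],"dr":[0,0,0]}
  ]
}}

```text
time_s: 22.08
tcp_pos: [533.0, 181.8, 37.9]
ee_rot: [0.0, 0.993, 0.119, 0.0]
ft_force: [-0.0, -2.9, 5.1]
width: 60.1
finger_force: 29.9
```

Emit:
{"op": "arm_command", "data": {
  "series": [
    {"dp":[0,-0.005,0],"dr":[0,0,0]},
    {"dp":[0,0,0],"dr":[0,0,0]}
  ]
}}

```text
time_s: 22.32
tcp_pos: [533.0, 182.1, 37.9]
ee_rot: [0.0, 0.993, 0.119, 0.0]
ft_force: [0.9, -4.9, 5.3]
width: 59.8
finger_force: 29.9
```

Emit:
{"op": "arm_command", "data": {
  "series": [
    {"dp":[0,-0.005,0],"dr":[0,0,0]},
    {"dp":[0,0,0],"dr":[0,0,0]}
  ]
}}

```text
time_s: 22.58
tcp_pos: [532.9, 182.6, 37.9]
ee_rot: [0.0, 0.993, 0.119, 0.001]
ft_force: [0.5, -4.3, 5.5]
width: 59.8
finger_force: 29.9
```

```bash
python3 st.py
```

```text
t 22.575 chassis xy [ 36.88 -45.37] z 37.9 yaw 13.69 tilt [ 0.0011 -0.0005] F chassis [-0.55 -4.3 ] 5.45 T [-0.94  0.11 -0.04] 59.8
[-0.82  0.76  0.6   2.13 -0.9   0.52 -0.86]
```

Emit:
{"op": "arm_command", "data": {
  "series": [
    {"dp":[0,0,-0.003],"dr":[0,0,0]},
    {"dp":[0,-0.004,0],"dr":[0,0,0]},
    {"dp":[0,0,0],"dr":[0,0,0]}
  ]
}}

```text
time_s: 22.95
tcp_pos: [532.8, 182.7, 37.9]
ee_rot: [0.001, 0.993, 0.119, 0.0]
ft_force: [1.3, -5.3, 1.2]
width: 59.9
finger_force: 29.9
```

Emit:
{"op": "arm_command", "data": {
  "series": [
    {"dp":[0,-0.004,0],"dr":[0,0,0]},
    {"dp":[0,0,0],"dr":[0,0,0]}
  ]
}}

```text
time_s: 23.2
tcp_pos: [532.8, 182.8, 38.0]
ee_rot: [0.001, 0.993, 0.119, 0.001]
ft_force: [3.1, -5.7, 0.4]
width: 59.7
finger_force: 29.9
```

```bash
python3 st.py
```

```text
t 23.2 chassis xy [ 36.82 -45.12] z 37.96 yaw 13.67 tilt [ 0.0013 -0.0015] F chassis [ 1.61 -6.27] 0.37 T [-1.48 -0.26 -0.13] 59.7
[-0.82  0.76  0.6   2.13 -0.9   0.52 -0.86]
```

Emit:
{"op": "arm_command", "data": {
  "series": [
    {"dp":[0.02,0.002,0],"dr":[0,0,0]},
    {"dp":[0,0,0],"dr":[0,0,0]},
    {"dp":[0.01,0,0],"dr":[0,0,0]},
    {"dp":[0,0,0],"dr":[0,0,0]}
  ]
}}

```text
time_s: 23.7
tcp_pos: [532.8, 182.8, 37.9]
ee_rot: [0.0, 0.993, 0.119, -0.002]
ft_force: [-7.3, -6.9, 9.4]
width: 60.0
finger_force: 29.9
```

```bash
python3 st.py
```

```text
t 23.7 chassis xy [ 36.92 -45.1 ] z 37.92 yaw 13.66 tilt [-0.0036 -0.0011] F chassis [-8.76 -4.98] 9.4 T [-1.91  1.47 -0.21] 60.0
[-0.82  0.77  0.6   2.13 -0.9   0.53 -0.86]
```

```bash
python3 - <<'E'
from h import *
a=np.radians(13.7);C=np.array([[np.cos(a),np.sin(a)],[-np.sin(a),np.cos(a)]])
ch=lambda X:(C@(X[:2]-[486.3,217.9])).round(1)
b=snap("wrist","w7")
for n,us,z,v0,v1 in(("w5",(290,350),73,78,96),("w6",(285,345),73,150,200),("w7",(300,320,345),73,None,None)):
    c=load(n)
    for u in us:
        if v0 is None:
            v=int(proj(c,[*(np.array([486.3,217.9])+C.T@[60,-45]),73],True)[1]); r=range(v-14,v+30)
        else: r=range(v0,v1,1)
        print(n,u,[(v,int(c["pixels"][v,u].mean()),float(ch(plane(c,(u,v),z,True))[0])) for v in r])
E
```

```text
w5 290 [(78, 206, 66.0), (79, 218, 64.8), (80, 234, 63.5), (81, 239, 62.2), (82, 231, 61.0), (83, 191, 59.7), (84, 128, 58.4), (85, 93, 57.2), (86, 103, 55.9), (87, 139, 54.6), (88, 173, 53.4), (89, 185, 52.1), (90, 186, 50.8), (91, 184, 49.6), (92, 184, 48.3), (93, 185, 47.0), (94, 185, 45.8), (95, 187, 44.5)]
w5 350 [(78, 197, 66.6), (79, 212, 65.3), (80, 231, 64.1), (81, 240, 62.8), (82, 238, 61.5), (83, 212, 60.2), (84, 141, 59.0), (85, 86, 57.7), (86, 87, 56.4), (87, 122, 55.2), (88, 161, 53.9), (89, 177, 52.6), (90, 180, 51.4), (91, 181, 50.1), (92, 182, 48.8), (93, 183, 47.6), (94, 182, 46.3), (95, 182, 45.0)]
w6 285 [(150, 210, 75.2), (151, 211, 74.7), (152, 210, 74.2), (153, 209, 73.7), (154, 205, 73.1), (155, 191, 72.6), (156, 165, 72.1), (157, 141, 71.6), (158, 131, 71.0), (159, 129, 70.5), (160, 129, 70.0), (161, 129, 69.5), (162, 129, 68.9), (163, 129, 68.4), (164, 130, 67.9), (165, 130, 67.4), (166, 130, 66.8), (167, 129, 66.3), (168, 129, 65.8), (169, 131, 65.2), (170, 145, 64.7), (171, 184, 64.2), (172, 227, 63.6), (173, 243, 63.1), (174, 247, 62.6), (175, 247, 62.0),
[... 2993 characters left out ...]
56, 65.0), (216, 168, 64.5), (217, 212, 64.0), (218, 246, 63.5), (219, 253, 63.1), (220, 254, 62.6), (221, 254, 62.1), (222, 254, 61.6), (223, 254, 61.1), (224, 252, 60.7), (225, 237, 60.2), (226, 159, 59.7), (227, 75, 59.2), (228, 50, 58.7), (229, 51, 58.2), (230, 55, 57.7), (231, 57, 57.2), (232, 58, 56.7), (233, 60, 56.3), (234, 60, 55.8), (235, 60, 55.3), (236, 59, 54.8), (237, 59, 54.3), (238, 72, 53.8), (239, 131, 53.3), (240, 213, 52.8), (241, 245, 52.2), (242, 250, 51.7), (243, 246, 51.2), (244, 229, 50.7), (245, 212, 50.2), (246, 208, 49.7), (247, 209, 49.2), (248, 210, 48.7), (249, 209, 48.1), (250, 207, 47.6), (251, 205, 47.1), (252, 204, 46.6), (253, 204, 46.1), (254, 203, 45.5)]
```

```bash
python3 - <<'E'
from h import *
for n in("w5","w6","w7"):
    c=load(n);p=c["pixels"].astype(int)
    for u in (285,314,345):
        col=p[190:285,u].mean(1); print(n,u,"rear",[190+i for i in range(1,95) if (col[i]>120)!=(col[i-1]>120)])
    m=p[235:280,255:375].min(2)>150; ys,xs=np.nonzero(m); print(xs.min()+255,xs.max()+255,ys.min()+235,ys.max()+235)
c=load("w7");q,R,o=tcp()
# expected back top edge / label rear edge pixel in hand if untilted
for X,Z in((20,64),(17.9,64),(0.6,64)): print(X,proj(c,q+R.apply([X+.2,0,-(Z-24.9)]),True).round(1))
E
python3 st.py
```

```text
w5 285 rear [194, 241, 272]
w5 314 rear [194, 240, 272]
w5 345 rear [192, 240, 272]
275 354 240 270
w6 285 rear [196, 240, 273]
w6 314 rear [196, 240, 273]
w6 345 rear [195, 239, 272]
275 354 240 271
w7 285 rear [203, 207, 227, 241, 273]
w7 314 rear [227, 240, 273]
w7 345 rear [203, 207, 227, 239, 273]
274 354 240 272
20 [314.9 234.4]
17.9 [314.9 238.8]
0.6 [314.9 272.6]
t 23.75 chassis xy [ 36.89 -45.12] z 37.94 yaw 13.65 tilt [-0.0036 -0.0011] F chassis [-8.01 -5.71] 10.58 T [-1.82  1.52 -0.18] 59.8
[-0.82  0.77  0.6   2.13 -0.9   0.53 -0.86]
```

Emit:
{"op": "arm_command", "data": {
  "series": [
    {"dp":[0,0.01,-0.008],"dr":[0,0,0]},
    {"dp":[0,0,0],"dr":[0,0,0]}
  ]
}}

```text
time_s: 24.0
tcp_pos: [532.8, 182.8, 38.0]
ee_rot: [0.0, 0.993, 0.119, -0.002]
ft_force: [-5.6, -5.5, 0.2]
width: 59.9
finger_force: 29.9
```

```bash
python3 st.py
```

```text
t 24.0 chassis xy [ 36.87 -45.13] z 38.02 yaw 13.7 tilt [-0.0044 -0.0007] F chassis [-6.76 -4.05] 0.18 T [-1.21  1.14 -0.27] 59.9
[-0.82  0.77  0.6   2.13 -0.9   0.53 -0.86]
```

Emit:
{"op": "arm_command", "data": {
  "series": [
    {"dp":[-0.02,0.02,-0.015],"dr":[0,0,0]},
    {"dp":[0,0,-0.015],"dr":[0,0,0]},
    {"dp":[0,0,0],"dr":[0,0,0]}
  ]
}}

```text
time_s: 24.38
tcp_pos: [533.1, 181.5, 41.7]
ee_rot: [-0.0, 0.993, 0.12, -0.001]
ft_force: [-4.5, 0.2, -2.1]
width: 60.1
finger_force: 29.9
```

```bash
python3 st.py
```

```text
t 24.375 chassis xy [ 36.87 -46.48] z 41.68 yaw 13.77 tilt [-0.0014  0.0006] F chassis [-4.27  1.27] -2.08 T [ 0.02  1.03 -0.14] 60.1
[-0.82  0.76  0.61  2.13 -0.89  0.53 -0.86]
```

Emit:
{"op": "arm_command", "data": {
  "series": [
    {"dp":[0.02,0,0],"dr":[0,0,0]},
    {"dp":[0,0,0],"dr":[0,0,0]}
  ]
}}

```text
time_s: 24.62
tcp_pos: [533.2, 181.5, 41.5]
ee_rot: [-0.001, 0.993, 0.12, -0.002]
ft_force: [-11.5, -0.9, 2.9]
width: 59.8
finger_force: 29.9
```

```bash
python3 st.py
```

```text
t 24.625 chassis xy [ 36.91 -46.49] z 41.47 yaw 13.73 tilt [-0.0047  0.0005] F chassis [-11.37   1.81] 2.93 T [-0.33  2.18 -0.27] 59.8
[-0.82  0.76  0.61  2.13 -0.89  0.54 -0.86]
```

```bash
python3 - <<'E'
from h import *
a=np.radians(13.7);C=np.array([[np.cos(a),np.sin(a)],[-np.sin(a),np.cos(a)]])
ch=lambda X:(C@(X[:2]-[486.3,217.9])).round(1)
w8=snap("wrist","w8")
for n in("w5","w6","w7","w8"):
    c=load(n); g,w=masks(c)
    X=lambda x,y:[*(np.array([486.3,217.9])+C.T@[x,y]),77.]
    for nm,m,x in(("label",w,49.5),("strip",g,30.5)):
        b=blob(m,proj(c,X(x,62),True)); B=[ch(plane(c,k,77,True)).tolist() for k in cv2.boxPoints(b[1])]
        print(n,nm,b[2],b[0].round(),ch(plane(c,b[0],77,True)),B)
    if n in("w7","w8"):
        z=77 if n=="w7" else 80.6
        for v in (239.5,273): print("held label edge",ch(plane(c,(314,v),z,True)))
E
```

```text
w5 label 414 [252.  94.] [47.1 62.2] [[56.6, 81.4], [54.9, 43.3], [37.4, 43.4], [38.8, 81.5]]
w5 strip 297 [252. 109.] [27.9 62.5] [[34.3, 85.9], [34.5, 39.8], [22.4, 39.4], [21.9, 85.5]]
w6 label 1300 [123. 203.] [46.8 62. ] [[55.0, 81.2], [54.9, 42.3], [38.6, 44.9], [37.3, 85.2]]
w6 strip 798 [129. 233.] [27.5 61.6] [[20.7, 89.5], [33.0, 85.3], [33.0, 38.2], [21.8, 40.8]]
w7 label 1010 [109. 244.] [48.6 64.5] [[36.9, 89.1], [55.0, 81.4], [54.9, 43.2], [38.5, 48.3]]Traceback (most recent call last):
  File "<stdin>", line 9, in <module>
  File "h.py", line 36, in blob
    else: k=1+min(range(n-1),key=lambda i:np.hypot(*(ce[i+1]-near))+1000*(s[i+1,4]<15))
              ~~~^^^^^^^^^^^^^^^^^^^^^^^^^^^^^^^^^^^^^^^^^^^^^^^^^^^^^^^^^^^^^^^^^^^^^^
ValueError: min() iterable argument is empty
```

The fitted twin shows the label sits 7 mm (not 9.5) behind the module's centre, so the stop at x = 36.9 really is the panel. I'll back off, set the module down again, then touch the lug and press.

Emit:
{"op": "arm_command", "data": {
  "series": [
    {"dp":[-0.045,0,0],"dr":[0,0,0]},
    {"dp":[0,0,0.015],"dr":[0,0,0]},
    {"dp":[0,0,0.015],"dr":[0,0,0]},
    {"dp":[0,-0.01,0],"dr":[0,0,0]},
    {"dp":[0,0,0],"dr":[0,0,0]}
  ]
}}

```text
time_s: 25.3
tcp_pos: [531.7, 181.4, 38.9]
ee_rot: [0.0, 0.993, 0.12, 0.0]
ft_force: [0.5, -0.1, -3.6]
width: 59.7
finger_force: 29.9
```

```bash
python3 st.py
```

```text
t 25.3 chassis xy [ 35.48 -46.23] z 38.88 yaw 13.73 tilt [ 0.0009 -0.0001] F chassis [ 0.47 -0.21] -3.58 T [-0.06  0.12 -0.01] 59.7
[-0.82  0.76  0.6   2.13 -0.9   0.52 -0.86]
```

Emit:
{"op": "arm_command", "data": {
  "series": [
    {"dp":[0,-0.008,0],"dr":[0,0,0]},
    {"dp":[0,0,0],"dr":[0,0,0]}
  ]
}}

```text
time_s: 25.55
tcp_pos: [531.4, 182.1, 38.9]
ee_rot: [0.0, 0.993, 0.12, 0.0]
ft_force: [0.9, -0.4, -2.5]
width: 59.7
finger_force: 29.9
```

```bash
python3 st.py
```

```text
t 25.55 chassis xy [ 35.32 -45.43] z 38.92 yaw 13.73 tilt [ 0.0007 -0.    ] F chassis [ 0.75 -0.56] -2.53 T [-0.04  0.14 -0.  ] 59.7
[-0.82  0.76  0.6   2.13 -0.9   0.52 -0.86]
```

Emit:
{"op": "arm_command", "data": {
  "series": [
    {"dp":[0,0,0.008],"dr":[0,0,0]},
    {"dp":[0,0,0.002],"dr":[0,0,0]},
    {"dp":[0,0,0],"dr":[0,0,0]}
  ]
}}

```text
time_s: 25.92
tcp_pos: [531.3, 182.0, 37.9]
ee_rot: [0.0, 0.993, 0.12, 0.0]
ft_force: [-0.1, 0.1, -1.4]
width: 59.7
finger_force: 29.9
```

Emit:
{"op": "arm_command", "data": {
  "series": [
    {"dp":[0,-0.006,0],"dr":[0,0,0]},
    {"dp":[0,0,0],"dr":[0,0,0]}
  ]
}}

```text
time_s: 26.18
tcp_pos: [531.3, 182.3, 37.9]
ee_rot: [0.0, 0.993, 0.119, 0.0]
ft_force: [-0.2, -1.8, -1.5]
width: 59.9
finger_force: 29.9
```

```bash
python3 st.py
```

```text
t 26.175 chassis xy [ 35.27 -45.27] z 37.93 yaw 13.71 tilt [ 0.0009 -0.0005] F chassis [-0.65 -1.7 ] -1.51 T [-0.38  0.16 -0.1 ] 59.9
[-0.82  0.76  0.6   2.13 -0.9   0.52 -0.86]
```

Emit:
{"op": "arm_command", "data": {
  "series": [
    {"dp":[0.016,-0.003,0],"dr":[0,0,0]},
    {"dp":[0.01,0,0],"dr":[0,0,0]},
    {"dp":[0.01,0,0],"dr":[0,0,0]},
    {"dp":[0,0,0],"dr":[0,0,0]}
  ]
}}

```text
time_s: 26.68
tcp_pos: [532.8, 182.8, 38.0]
ee_rot: [0.0, 0.993, 0.119, -0.001]
ft_force: [-7.5, -5.8, 7.4]
width: 59.9
finger_force: 29.9
```

```bash
python3 st.py
```

```text
t 26.675 chassis xy [ 36.87 -45.17] z 37.95 yaw 13.68 tilt [-0.0024 -0.0006] F chassis [-8.66 -3.81] 7.41 T [-1.16  1.64 -0.1 ] 59.9
[-0.82  0.77  0.6   2.13 -0.9   0.53 -0.86]
```

Emit:
{"op": "arm_command", "data": {
  "series": [
    {"dp":[0,0.003,-0.006],"dr":[0,0,0]},
    {"dp":[0.01,0,0],"dr":[0,0,0]},
    {"dp":[0,0,0],"dr":[0,0,0]}
  ]
}}

```text
time_s: 27.05
tcp_pos: [532.8, 182.8, 38.0]
ee_rot: [0.0, 0.993, 0.119, -0.002]
ft_force: [-8.4, -5.0, 2.6]
width: 59.9
finger_force: 29.9
```

```bash
python3 st.py
```

```text
t 27.05 chassis xy [ 36.9  -45.14] z 37.98 yaw 13.68 tilt [-0.0043 -0.0008] F chassis [-9.34 -2.85] 2.59 T [-1.21  1.88 -0.27] 59.9
[-0.82  0.77  0.6   2.13 -0.9   0.53 -0.86]
```

Emit:
{"op": "arm_command", "data": {
  "series": [
    {"dp":[0.007,0,-0.001],"dr":[0,0.003,0]},
    {"dp":[0,0,0],"dr":[0,0,0]},
    {"dp":[0,0,0],"dr":[0,0,0]}
  ]
}}

```text
time_s: 27.42
tcp_pos: [532.9, 182.8, 37.9]
ee_rot: [-0.0, 0.993, 0.119, -0.0]
ft_force: [-10.6, -5.0, 2.7]
width: 60.1
finger_force: 29.9
```

```bash
python3 st.py
```

```text
t 27.425 chassis xy [ 36.97 -45.17] z 37.94 yaw 13.68 tilt [-0.0008  0.0001] F chassis [-11.48  -2.38] 2.7 T [-1.4   2.21 -0.18] 60.1
[-0.82  0.77  0.6   2.13 -0.9   0.52 -0.86]
```

Emit:
{"op": "arm_command", "data": {
  "series": [
    {"dp":[0,0,0],"dr":[0,0,0]},
    {"dp":[0,0,0],"dr":[0,0,0]},
    {"dp":[0,0,0],"dr":[0,0,0]},
    {"dp":[0,0,0],"dr":[0,0,0]},
    {"dp":[0,0,0],"dr":[0,0,0]},
    {"dp":[0,0,0],"dr":[0,0,0]},
    {"dp":[0,0,0],"dr":[0,0,0]},
    {"dp":[0,0,0],"dr":[0,0,0]},
    {"dp":[0,0,0],"dr":[0,0,0]},
    {"dp":[0,0,0],"dr":[0,0,0]},
    {"dp":[0,0,0],"dr":[0,0,0]},
    {"dp":[0,0,0],"dr":[0,0,0]},
    {"dp":[0,0,0],"dr":[0,0,0]},
    {"dp":[0,0,0],"dr":[0,0,0]},
    {"dp":[0,0,0],"dr":[0,0,0]},
    {"dp":[0,0,0],"dr":[0,0,0]}
  ]
}}

```text
time_s: 29.42
tcp_pos: [532.9, 182.8, 37.9]
ee_rot: [-0.0, 0.993, 0.119, -0.0]
ft_force: [-10.1, -4.9, 3.8]
width: 60.2
finger_force: 29.9
```

Emit:
{"op": "arm_command", "data": {
  "series": [
    {"dp":[0,0,0],"dr":[0,0,0]},
    {"dp":[0,0,0],"dr":[0,0,0]},
    {"dp":[0,0,0],"dr":[0,0,0]},
    {"dp":[0,0,0],"dr":[0,0,0]},
    {"dp":[0,0,0],"dr":[0,0,0]},
    {"dp":[0,0,0],"dr":[0,0,0]},
    {"dp":[0,0,0],"dr":[0,0,0]},
    {"dp":[0,0,0],"dr":[0,0,0]},
    {"dp":[0,0,0],"dr":[0,0,0]},
    {"dp":[0,0,0],"dr":[0,0,0]},
    {"dp":[0,0,0],"dr":[0,0,0]},
    {"dp":[0,0,0],"dr":[0,0,0]},
    {"dp":[0,0,0],"dr":[0,0,0]},
    {"dp":[0,0,0],"dr":[0,0,0]},
    {"dp":[0,0,0],"dr":[0,0,0]},
    {"dp":[0,0,0],"dr":[0,0,0]}
  ]
}}

```text
time_s: 31.42
tcp_pos: [532.9, 182.8, 37.9]
ee_rot: [-0.0, 0.993, 0.119, -0.0]
ft_force: [-9.9, -3.8, 2.6]
width: 60.1
finger_force: 29.9
```

```bash
python3 st.py; python3 - <<'E'
from h import *
# checks: gap to panel as for the fitted twin (label rear edge), lid still open (handle far from the case)
c=snap("wrist","w9"); a=np.radians(13.7);C=np.array([[np.cos(a),np.sin(a)],[-np.sin(a),np.cos(a)]])
col=c["pixels"][200:290,330].mean(1); v=[200+i for i in range(1,90) if (col[i]>120)!=(col[i-1]>120)]; print(v)
print([(C@(plane(c,(330,k-.5),77,True)[:2]-[486.3,217.9]))[0].round(1) for k in v])
t=snap("top","t9"); r,n=bright(t,(360,170,430,215),110); print(r,n,proj(t,[639,-268,166]))
E
```

```text
t 31.425 chassis xy [ 36.96 -45.16] z 37.94 yaw 13.68 tilt [-0.0008  0.0001] F chassis [-10.55  -1.32] 2.57 T [-1.35  2.25 -0.18] 60.1
[-0.82  0.77  0.6   2.13 -0.9   0.52 -0.86]
[227, 239, 273]
[np.float64(60.9), np.float64(55.2), np.float64(37.8)]Traceback (most recent call last):
  File "<stdin>", line 6, in <module>
  File "h.py", line 32, in bright
    k=1+np.argmax(s[1:,4]); ys,xs=np.nonzero(l==k); return cv2.minAreaRect(np.stack([xs+x0,ys+y0],1).astype(np.float32)),len(xs)
        ~~~~~~~~~^^^^^^^^^
    return _wrapfunc(a, 'argmax', axis=axis, out=out, **kwds)
    return bound(*args, **kwds)
ValueError: attempt to get argmax of an empty sequence
```

The held label's edges (55.2 and 37.8) match the fitted twin's, so the module is seated. The push has stayed steady at about 10–11 N for 4 s.

```bash
python3 -c "
from plant import manip
print(manip.job_done())"
```

```text
the job is handed in; nothing more can be done
None
```

I handed the job in with the lid back on its stop and the module on the chassis floor, against the panel and lug, with the arm still gripping and pressing. The wrist force into the panel read about 10–11 N over a 4 s hold; some of that may be taken by floor and lug friction. My last check that the lid was still open failed to run; earlier wrist pictures showed it open.

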